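# Gather the brass barrels in the bevelled corner of a watchmaker's tray

### The job

Lift the loose lid off the aluminium parts tray by its knob and lay it flat on the cork mat. Then pick the tray up by its handle, well clear of the bench (about a hand's breadth), and tilt it towards its bevelled (cut-off) corner until all three brass barrels have slid together into that corner. Finish while still holding the tray up and tilted so, with the barrels at rest in the corner; leave the other things on the bench where they are.

Things in the scene. Friction and masses are not known exactly. Their poses are not given: they have to be found in the camera images.
- tray: Open aluminium tray, 130 (x) x 96 (y) x 30 mm high, walls 4 mm, floor 3 mm; about 0.22 kg. Origin: centre of its underside, z up. The +x +y corner is cut off by a bevel, 24 mm along each side. A black bar handle, 60 mm long (x), 16 mm wide (y), 6 to 26 mm above the underside, sticks out from the middle of the -x side, roughly towards the robot. Stands left or right of the robot's midline.
- tray_grip (a point): Centre of the handle's cross-section, 32 mm out from the tray's -x wall, 16 mm above the underside; the bar is pinched across its 16 mm width (tray y).
- tray_corner (a point): On the tray's inner floor, at the middle of the inner face of the bevelled wall: tray frame (+50, +33, +3) mm.
- lid: Loose aluminium lid on the tray, same axes: bevelled plate 134 x 100 x 3 mm, a 5 mm deep locating lip below (3 mm play), black knob in the middle, 22 mm across, 26 mm tall. Origin: centre of the plate's underside, 30 mm above the bench on the tray, 8 mm above it when lying on the mat (lip down). About 0.09 kg. Lifts straight off.
- lid_knob (a point): Middle of the knob's height on its axis, 16 mm above the lid's origin; the knob runs from 3 to 29 mm above that origin.
- mat: Fixed flat cork mat, 170 (x) x 140 (y) x 3 mm, on the other side of the midline from the tray. Origin: centre of its underside, at bench height.
- barrel0: Loose brass barrel in the tray (under the lid at the start), one of three alike: disc 18 mm across, 8 mm thick, with a hub to 12 mm; 18 g. Origin: centre of its underside. Starts away from the bevelled corner. Polished: begins to slide on the tray at a tilt of 9 to 14 degrees; at about 33 degrees towards the corner it surely slides there.
- barrel1: Loose brass barrel in the tray (under the lid at the start), one of three alike: disc 18 mm across, 8 mm thick, with a hub to 12 mm; 18 g. Origin: centre of its underside. Starts away from the bevelled corner. Polished: begins to slide on the tray at a tilt of 9 to 14 degrees; at about 33 degrees towards the corner it surely slides there.
- barrel2: Loose brass barrel in the tray (under the lid at the start), one of three alike: disc 18 mm across, 8 mm thick, with a hub to 12 mm; 18 g. Origin: centre of its underside. Starts away from the bevelled corner. Polished: begins to slide on the tray at a tilt of 9 to 14 degrees; at about 33 degrees towards the corner it surely slides there.
- oil_bottle: Bystander, to be left alone: small amber glass bottle, 28 mm across, 60 mm tall, stands between the tray and the mat. Origin: centre of its underside.
- loupe: Bystander, to be left alone: black eyeglass loupe, 34 mm across, 28 mm tall, near the robot. Origin: centre of its underside.
- bench_block: Bystander, to be left alone: steel bench block, 50 x 50 x 35 mm, on the left. Origin: centre of its underside.
- screwdriver: Bystander, to be left alone: screwdriver lying on the right, 140 mm long.
- tin: Bystander, to be left alone: round brass tin with steel cover, 76 mm across, 42 mm tall, behind. Origin: centre of its underside.
- jar: Bystander, to be left alone: glass jar with white cap, 52 mm across, 55 mm tall, behind. Origin: centre of its underside.
Mind the look-alikes: they are no part of the job. What is shaped like the tray but purple or turquoise is not meant. Leave any purple look-alike of the lid alone.

How it is judged:
By the outcome, as a careful person would: the job done as asked, in the order asked, and still so for the second after the job is handed in, while the arm keeps its last pose, push and grip.
It also fails if it takes over 58 s, if anything falls off the work surface, if the arm or the gripper's body presses on something with over 40 N, if the wrist force passes 120 N, or if a joint passes its speed limit or range.

### The arm

A 6-joint arm with a two-finger parallel gripper is mounted at the origin on the work surface. World frame = base frame: x ahead of the robot, y to its left, z up, the work surface at z = 0. Lengths are in m, angles in degrees, forces in N, time in s.
With the tool pointing down it reaches from about 0.3 to 0.75 m from the base axis. Payload 8.5 kg.
Tool frame: the origin (TCP) lies midway between the tips of the shut fingers; the grasp point (between the pads) lies 19 mm behind it; z points along the fingers, y is the line along which they close (so a half turn about z gives the same grasp; the last joint's range is limited). The gripper opens to 85 mm and grips with 20 to 120 N. Pads are 22 mm wide; open, the fingers measure 114 mm over their backs; the gripper's body (76 mm by 85 mm) begins 54 mm behind the grasp point. The pads swing forward as they close: fully open they stand 13 mm farther back than shut.
Start: joints at [-77.825, 21.807, 74.336, -0, 83.858, -12.336], TCP at [0.228, -0.5, 0.231] pointing down, gripper open.
Joint ranges: [-178.18, 178.18], [-50.72, 133.34], [12.68, 142.11], [-81.47, 261.47], [9.98, 163.14], [-165.26, 165.26]. Speed limits (degrees/s): [136.94, 136.94, 180, 180, 180, 180].

### API

Orientations are given as a 3x3 rotation matrix whose columns are the frame's x, y, z axes.
In Python, from rig import env, viewer, recognise, pinpoint gives the robot as it stands.
- The arm moves only by the tool move_arm, never from a script. Its argument "plan" is text: rows parted by semicolons, each of 7 numbers parted by spaces: the shift along the tool's x, y, z in m, then the turn, a rotation vector about the tool's x, y, z in rad, then the finger opening in m, from 0 to 0.0854. A call has 1 to 12 rows; each row shifts and turns the commanded pose from where the row before left it, along the tool's axes as they then stand; what a row does not reach is not made up. A row lasts 1/8 s, in which the tool goes at most 62.5 mm and 10.7 degrees, less where a joint would pass 70% of its speed; a pose out of reach is approached as far as the arm can. A call is refused whole if a number of a shift passes 0.0625 or a number of a turn 0.188, either way. A call with a gripper value outside its range is refused whole. The fingers move at their own pace and stop on an object; "grip_force" is the grip in N (left out, the last holds). Time passes only in rows, so rows that do not move let the fingers close. It gives the time, the measured TCP pose, the force, the opening and the grip force at its end, in the units of the state.
- env.observe(): the state, without advancing time (a new reading comes with each control period).
- viewer.get_image(name): name is "side" or "top"; returns (picture, depth): 480x640x3 uint8, red, green, blue; 480x640 float32, m along the optical axis (not along the pixel's ray), 0 where there is no reading.
- viewer.calibration(name): a dict with "fx", "fy", "cx", "cy" (pixels), "k1" (the pictures are not rectified: a ray, as slopes to the right and down, at radius r is drawn at 1 + k1 r^2 times it, then the intrinsics apply), "R" (3x3) and "t" (3): a world point X has camera coordinates R X + t. Camera axes: x right, y down, z forward; pixel columns grow to the right and rows downward; lengths in m; the calibration is good to about 2 mm. A picture is of the moment at which its call begins. calibration takes no time and is no camera call.
- env.close_job(): hands the job in; it is judged then, once.
Trained networks look in the newest picture that a camera, given by its name, has taken for a name from the list of things; names that differ only in an ending like _2 or _b are one class to them, and where a whole thing is asked for, a point or a joint stands for the part that bears it (a point fixed in the world has none). Each returns a list of dicts, best first, with "conf" (0 to 1); they miss things now and then, are a little off and sometimes report something else, mostly with a low value. They report only what shows in the picture. A call takes as long as a camera call. They do not tell look-alikes from the thing itself.
- recognise(camera, name): "extent" ([centre column, centre row, width, height] in pixels, round what is visible of it).
- pinpoint(camera, name): "pixel" ([column, row] in pixels: a listed point, or the origin of a listed thing).
The state is a dict: "time_s": time; "q": joint angles; "qvel": joint speeds; "joint_efforts": joint torques, N m; "position": TCP position; "tool_rot": TCP orientation; "ft_force": force on the tool from outside, world axes, zero at the start; "wrist_torque": the same for the moment, N m; "grip_width": finger opening in m; "gripper_force": force on a finger pad.
Only numpy, scipy, OpenCV 4.12 (cv2) and the standard library are available. Lean on these libraries where they do the work, as an engineer would, in place of code of your own. Each camera call takes 0.05 s, during which the arm holds its last target. There are 200 camera calls.

## Working session

There is one attempt and no reset: what is moved stays moved. The work goes in short steps, Python scripts to look and compute and a tool call to move; the robot and the scene stay as the last step left them, time stands still between calls to the robot, and variables do not carry over. Pictures are saved under pics/ and viewed, at most 10 in all, crops included, and the job is handed in when it is done.

Besides the shell and the picture viewer there is one more tool, called after "Call:" as a command line: name --argument value ..., lists and objects as JSON in quotes. move_arm: Moves the arm, as the interface text tells. Its arguments: {"type":"object","properties":{"plan":{"type":"string"},"grip_force":{"type":"number"}},"required":["plan"]}

```bash
mkdir -p pics
cat > h.py <<'E'
import numpy as np,cv2
from rig import env,viewer,recognise,pinpoint
def snap(n,f=None):
    im,d=viewer.get_image(n)
    if f: cv2.imwrite('pics/'+f,im[:,:,::-1])
    return im,d
def ray(n,px):
    c=viewer.calibration(n);u=(px[0]-c['cx'])/c['fx'];v=(px[1]-c['cy'])/c['fy']
    a,b=u,v
    for _ in range(20):
        s=1+c['k1']*(a*a+b*b);a,b=u/s,v/s
    R=np.array(c['R']);t=np.array(c['t'])
    return -R.T@t, R.T@np.array([a,b,1.])
def atz(n,px,z):
    o,d=ray(n,px);return o+d*(z-o[2])/d[2]
def atd(n,px,D):
    o,d=ray(n,px);return o+d*D[int(round(px[1])),int(round(px[0]))]
def tri(p1,p2):
    (o1,d1),(o2,d2)=ray('top',p1),ray('side',p2)
    A=np.stack([d1,-d2],1);s=np.linalg.lstsq(A,o2-o1,rcond=None)[0]
    a,b=o1+s[0]*d1,o2+s[1]*d2
    return (a+b)/2,np.linalg.norm(a-b)
E
cat > a.py <<'E'
from h import *
np.set_printoptions(precision=4,suppress=True)
for c in('top','side'):
    im,d=snap(c,c+'0.png')
    for n in ('lid','lid_knob','tray','tray_grip','mat','oil_bottle'):
        r=pinpoint(c,n)
        for q in r[:4]: print(c,n,np.round(q['pixel'],1),round(q['conf'],2),atd(c,q['pixel'],d))
print(env.observe())
E
python3 a.py
```

```text
top lid [198.8 338.2] 0.9 [0.3214 0.2026 0.0387]
top lid [372.1 222.6] 0.87 [ 0.5784 -0.1928  0.0591]
top lid_knob [200.  336.8] 0.91 [0.3239 0.2012 0.0324]
top lid_knob [374.  217.8] 0.81 [ 0.5888 -0.1967  0.0637]
top tray [392.7 319.9] 0.64 [ 0.3558 -0.2427  0.006 ]
top tray [501.6 329.4] 0.62 [ 0.3281 -0.5016  0.0047]
top tray_grip [519.4 368.2] 0.95 [ 0.2398 -0.5334  0.0277]
top tray_grip [433.4 307.9] 0.84 [ 0.3833 -0.3339  0.0287]
top tray_grip [361.2 259.2] 0.55 [ 0.4974 -0.1694  0.0282]
top mat [235.8 244.2] 0.68 [0.5366 0.1225 0.008 ]
top mat [145.1 245.6] 0.32 [0.5334 0.3298 0.0358]
top oil_bottle [289.4 207.4] 0.47 [ 0.6147 -0.0064  0.0609]
side lid [408.1 340.3] 0.85 [0.328  0.2206 0.0148]
side lid [297.1 221.4] 0.82 [ 0.5922 -0.1807  0.0388]
side lid [300.5 232.6] 0.72 [ 0.5805 -0.1425  0.0286]
side lid [210.5 311.6] 0.33 [0.7642 0.162  0.0227]
side lid_knob [301.9 220.7] 0.74 [ 0.5796 -0.1921  0.0338]
side lid_knob [410.8 333.9] 0.58 [0.3253 0.2227 0.0372]
side tray [300.  233.2] 0.85 [ 0.5818 -0.1414  0.0273]
side tray [380.1 221.5] 0.81 [ 0.3563 -0.24    0.0058]
side 
[... 265 characters left out ...]
0.1309 0.0043]
side mat [301.  217.2] 0.26 [ 0.5817 -0.1882  0.0481]
side oil_bottle [278.7 274.1] 0.75 [0.6252 0.0131 0.012 ]
{'time_s': 0.7, 'q': array([-77.8243,  21.8082,  74.3364,  -0.0005,  83.861 , -12.3358]), 'qvel': array([-0.0371,  0.0202,  0.0702, -0.0373,  0.0838,  0.0382]), 'joint_efforts': array([ -0.0029, -44.8254, -23.1437,  -0.0003,   0.0005,   0.    ]), 'position': array([ 0.2282, -0.5004,  0.2313]), 'tool_rot': array([[ 0.9099,  0.4149, -0.    ],
       [ 0.4149, -0.9099,  0.0001],
       [ 0.    , -0.0001, -1.    ]]), 'ft_force': array([ 0.8353,  0.5096, -0.1672]), 'wrist_torque': array([ 0.0077, -0.0133, -0.0046]), 'gripper_force': 0.0, 'grip_width': 0.08529744495347945}
```

View pics/top0.png

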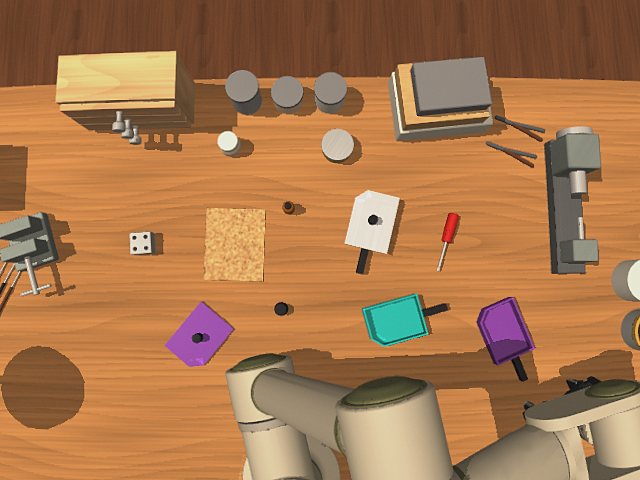

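View pics/side0.png

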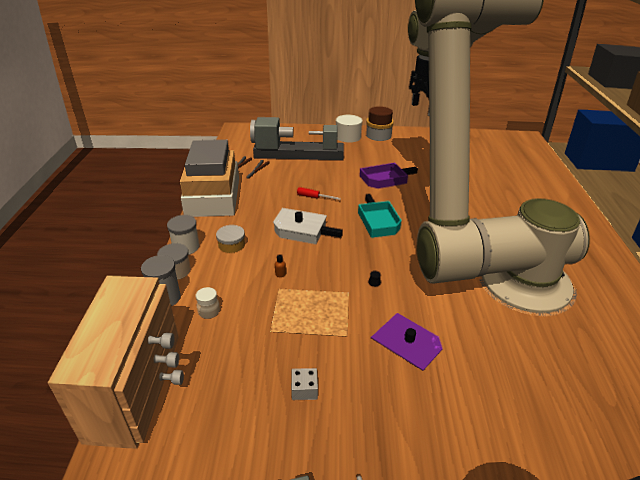

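Candidates for the lid and tray: the aluminium one with a black knob (top 373,222; side 299,222), the purple lid (198,338), the turquoise tray (395,320) and the purple tray (505,330). I choose the aluminium one at top (373,222), with its handle at (362,260) and its bevel at (365,193). Next I check it in a crop and measure.

```bash
cat > b.py <<'E'
from h import *
np.set_printoptions(precision=4,suppress=True)
im,d=snap('top'); im2,d2=snap('side')
cv2.imwrite('pics/crop1.png',np.hstack([cv2.resize(im[180:280,325:425],(400,400),interpolation=2),cv2.resize(im2[195:255,260:350],(400,267),interpolation=2).copy() if 0 else cv2.resize(im2[180:270,260:350],(400,400),interpolation=2)])[:,:,::-1])
# back-project depth points
def cloud(n,D,x0,x1,y0,y1):
    return np.array([[*atd(n,(u,v),D),u,v] for v in range(y0,y1) for u in range(x0,x1) if D[v,u]>0])
P=cloud('top',d,330,420,180,280)
col=im[P[:,4].astype(int),P[:,3].astype(int)].astype(int)
br=col.max(1);sat=col.max(1)-col.min(1)
lid=(br>150)&(sat<40); L=P[lid]
print('lid z',np.median(L[:,2]),np.percentile(L[:,2],[10,90]))
q=np.array([atz('top',p[3:5],np.median(L[:,2])) for p in L])
r=cv2.minAreaRect((q[:,:2]*1000).astype(np.float32));print('lid rect',r)
b=cv2.boxPoints(r);print(b)
dark=(br<45);K=P[dark]
print('dark high',K[K[:,2]>0.045][:,:3].mean(0),K[K[:,2]>0.045][:,2].max(),(K[:,2]>.045).sum())
T=K[K[:,2]>0.054];print('knob top',T[:,:3].mean(0),T[:,3:].mean(0))
H=K[(K[:,4]>243)&(K[:,2]>.015)&(K[:,2]<.04)]
print('handle z',np.median(H[:,2]));hz=np.median(H[:,2])
h=np.array([atz('top',p[3:5],hz)[:2]*1000 for p in H]).astype(np.float32);print('handle',cv2.minAreaRect(h))
S=cloud('side',d2,265,350,200,250);c2=im2[S[:,4].astype(int),S[:,3].astype(int)].astype(int)
K2=S[(c2.max(1)<45)&(S[:,2]>.035)];print('side knob',K2[:,:3].mean(0),K2[:,2].max())
H2=S[(c2.max(1)<45)&(S[:,2]<.032)&(S[:,2]>.02)&(S[:,3]>322)];print('side handle',H2[:,:3].mean(0),np.percentile(H2[:,2],[10,50,90]))
L2=S[(c2.max(1)>150)&((c2.max(1)-c2.min(1))<40)&(S[:,2]>.028)];print('side lid',L2[:,:3].mean(0),np.median(L2[:,2]))
# mat
M=cloud('top',d,195,280,200,290);cm=cv2.cvtColor(im,cv2.COLOR_RGB2HSV)
for z in(.003,):
    for pts in [[(206,208),(265,209),(264,281),(203,279)]]:
        w=np.array([atz('top',p,z) for p in pts]);print('mat',w,w.mean(0))
print('mat side',np.array([atz('side',p,.003) for p in[(277,290),(350,291),(348,335),(271,333)]]).mean(0))
print('tri knob',tri((374,217.8),(301.9,220.7)),'tri grip',tri((361.2,259.2),(331.6,230.9)))
print(atz('top',(289,207),.05),atz('side',(280,274),.01))
E
python3 b.py
```

```text
Traceback (most recent call last):
  File "b.py", line 8, in <module>
    P=cloud('top',d,330,420,180,280)
  File "b.py", line 7, in cloud
    return np.array([[*atd(n,(u,v),D),u,v] for v in range(y0,y1) for u in range(x0,x1) if D[v,u]>0])
                       ~~~^^^^^^^^^^^
  File "h.py", line 17, in atd
    o,d=ray(n,px);return o+d*D[int(round(px[1])),int(round(px[0]))]
        ~~~^^^^^^
  File "h.py", line 8, in ray
    c=viewer.calibration(n);u=(px[0]-c['cx'])/c['fx'];v=(px[1]-c['cy'])/c['fy']
ValueError: time passes only in moves, steps and waits
```

View pics/crop1.png

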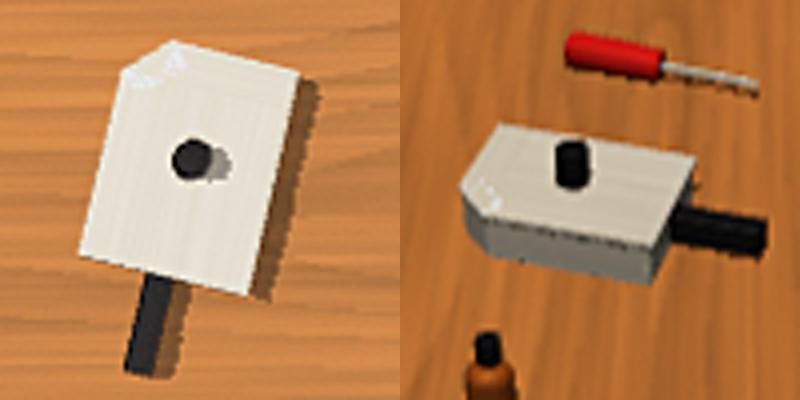

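The crop confirms the choice: plain aluminium lid, knob at (373,220), handle ending at (361,273), bevel at upper left. I'll cache the calibration and rerun.

```bash
sed -i 's/^def ray/CAL={n:viewer.calibration(n) for n in ("top","side")}\ndef ray/; s/c=viewer.calibration(n);/c=CAL[n];/' h.py; python3 b.py
```

```text
lid z 0.034993278971945374 [0.0322 0.0379]
lid rect ((586.5032348632812, -195.02902221679688), (99.91464233398438, 133.25389099121094), 75.31216430664062)
[[ 509.3867 -226.4604]
 [ 638.2861 -260.2473]
 [ 663.6198 -163.5977]
 [ 534.7203 -129.8108]]
dark high [ 0.5868 -0.1936  0.0602] 0.0648327916824436 44
knob top [ 0.5871 -0.1943  0.0613] [372.825 218.65 ]
handle z 0.028051986026577325
handle ((494.45599365234375, -169.9541015625), (14.650564193725586, 55.36000442504883), 75.68782806396484)
side knob [ 0.5897 -0.1862  0.0512] 0.06313838941607641
side handle [ 0.4963 -0.1641  0.0254] [0.0208 0.0262 0.0295]
side lid [ 0.587  -0.1866  0.0343] 0.03420856374222542
mat [[0.624  0.1948 0.003 ]
 [0.6198 0.0541 0.003 ]
 [0.4498 0.0569 0.003 ]
 [0.4557 0.2007 0.003 ]] [0.5373 0.1266 0.003 ]
mat side [0.5384 0.1298 0.003 ]
tri knob (array([ 0.5865, -0.2007,  0.0288]), np.float64(0.012818046017598722)) tri grip (array([ 0.497 , -0.1704,  0.0173]), np.float64(0.0016531908329471099))
[ 0.6172 -0.005   0.05  ] [0.6223 0.0103 0.01  ]
```

Call:
move_arm --plan "0 0 0 0 0 0.171 0.0854;0 0 0 0 0 0.171 0.0854;0 0 0 0 0 0.171 0.0854;0 0 0 0 0 0.171 0.0854;0.0336 -0.0485 0 0 0 0 0.0854;0.0336 -0.0485 0 0 0 0 0.0854;0.0336 -0.0485 0 0 0 0 0.0854;0.0336 -0.0485 0 0 0 0 0.0854;0.0336 -0.0485 0 0 0 0 0.0854;0.0336 -0.0485 0 0 0 0 0.0854;0.0336 -0.0485 0 0 0 0 0.0854;0.0336 -0.0485 0 0 0 0 0.0854" --grip_force 60

```text
time_s: 2.4
position: [0.5879, -0.1917, 0.2314]
tool_rot: [[0.967, -0.253, 0.0], [-0.253, -0.967, -0.0], [0.0, 0.0, -1.0]]
ft_force: [0.1, -1.1, 0.2]
grip_width: 0.0856
gripper_force: 0.0
```

Call:
move_arm --plan "0 0 0.05 0 0 0 0.06;0 0 0.05 0 0 0 0.06;0 0 0.045 0 0 0 0.06;0 0 0.025 0 0 0 0.06;0 0 0.015 0 0 0 0.06;0 0 0.01 0 0 0 0.06;0 0 0 0 0 0 0.06"

```text
time_s: 3.28
position: [0.5866, -0.1932, 0.0364]
tool_rot: [[0.967, -0.253, 0.0], [-0.253, -0.967, 0.0], [0.0, -0.0, -1.0]]
ft_force: [0.3, 0.1, -0.7]
grip_width: 0.06
gripper_force: 0.0
```

Call:
move_arm --plan "0 0 0 0 0 0 0.03;0 0 0 0 0 0 0.01;0 0 0 0 0 0 0;0 0 0 0 0 0 0;0 0 0 0 0 0 0;0 0 0 0 0 0 0"

```text
time_s: 4.03
position: [0.5869, -0.1934, 0.0373]
tool_rot: [[0.967, -0.253, 0.001], [-0.253, -0.967, -0.001], [0.002, 0.0, -1.0]]
ft_force: [-0.1, 0.1, 6.5]
grip_width: 0.0198
gripper_force: 58.5
```

Call:
move_arm --plan "0 0 -0.004 0 0 0 0;0 0 -0.008 0 0 0 0;0 0 -0.012 0 0 0 0;0 0 -0.03 0 0 0 0;0 0 -0.04 0 0 0 0;0 0 -0.03 0 0 0 0;0 0 0 0 0 0 0"

```text
time_s: 4.9
position: [0.5874, -0.1936, 0.1632]
tool_rot: [[0.967, -0.253, 0.005], [-0.253, -0.967, -0.003], [0.005, 0.001, -1.0]]
ft_force: [0.8, -0.5, -1.1]
grip_width: 0.0198
gripper_force: 58.7
```

Run:
```python
from h import *
np.set_printoptions(precision=4,suppress=True)
im2,d2=snap('side');im,d=snap('top')
cv2.imwrite('pics/c2.png',np.hstack([cv2.resize(im[150:290,300:440],(400,400)),cv2.resize(im2[120:270,230:380],(400,400))])[:,:,::-1])
```

```text
(no output)
```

View pics/c2.png

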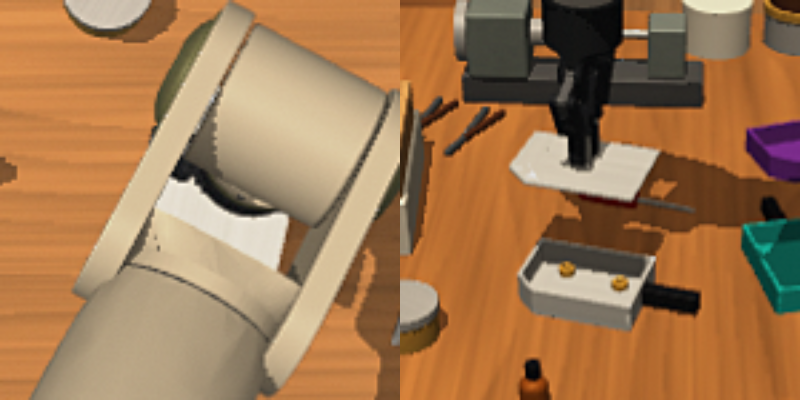

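The lid is held level, and the tray below stands open with two barrels visible at about (567,268) and (620,283) in the right-hand crop. Carrying the lid to the mat.

Call:
move_arm --plan "0 0 0 0 0 -0.1125 0;0 0 0 0 0 -0.1125 0;-0.0066 -0.02 0 0 0 0 0;-0.0066 -0.04 0 0 0 0 0;-0.0066 -0.04 0 0 0 0 0;-0.0066 -0.04 0 0 0 0 0;-0.0066 -0.04 0 0 0 0 0;-0.0066 -0.04 0 0 0 0 0;-0.0066 -0.04 0 0 0 0 0;-0.0066 -0.04 0 0 0 0 0;-0.0066 -0.02 0 0 0 0 0;0 0 0 0 0 0 0"

```text
time_s: 6.5
position: [0.5361, 0.1297, 0.1599]
tool_rot: [[1.0, -0.03, -0.001], [-0.03, -1.0, -0.0], [-0.001, 0.0, -1.0]]
ft_force: [-0.1, -0.8, -0.3]
grip_width: 0.0198
gripper_force: 58.8
```

Run:
```python
from h import *
np.set_printoptions(precision=4,suppress=True)
im,d=snap('top');im2,d2=snap('side')
cv2.imwrite('pics/c3.png',np.hstack([cv2.resize(im[165:305,165:305],(400,400)),cv2.resize(im2[190:350,220:380],(400,400))])[:,:,::-1])
print(env.observe()['position'])
# tray now
c=cv2.cvtColor(im,cv2.COLOR_RGB2HSV)
sub=[(u,v) for v in range(180,280) for u in range(335,415) if int(im[v,u].max())>100 and int(im[v,u].max())-int(im[v,u].min())<35]
m=np.zeros((480,640),np.uint8)
for u,v in sub:m[v,u]=255
n,l,s,_=cv2.connectedComponentsWithStats(m);k=1+s[1:,4].argmax();ys,xs=np.where(l==k)
q=np.array([atz('top',p,.030)[:2]*1000 for p in zip(xs,ys)]).astype(np.float32);print('tray',cv2.minAreaRect(q))
hs=[(u,v) for v in range(243,280) for u in range(345,378) if im[v,u].max()<45]
q=np.array([atz('top',p,.026)[:2]*1000 for p in hs]).astype(np.float32);print('handle',cv2.minAreaRect(q))
cv2.imwrite('pics/c4.png',cv2.resize(im[180:280,325:425],(500,500))[:,:,::-1])
```

```text
[0.537  0.128  0.1601]
tray ((586.44580078125, -194.81045532226562), (97.38726043701172, 130.3815155029297), 75.62641143798828)
handle ((495.0076904296875, -170.4112091064453), (15.65744400024414, 58.95899963378906), 74.2990951538086)
```

View pics/c3.png

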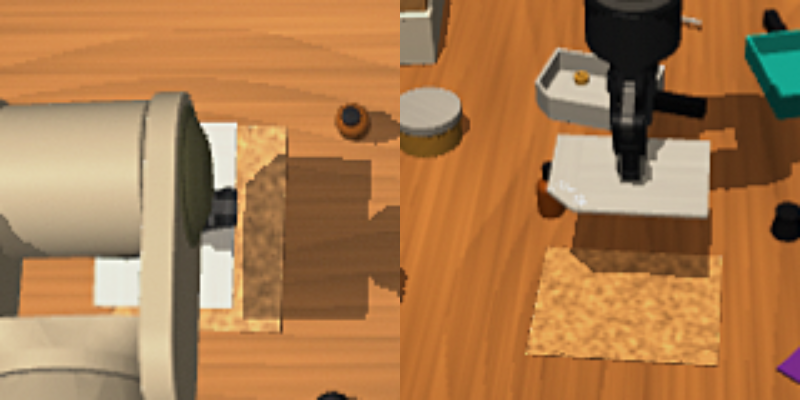

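The lid is level over the mat and aligned with it; the bottle at the right, (352,122), is clear. Lowering.

Call:
move_arm --plan "0 0 0.04 0 0 0 0;0 0 0.04 0 0 0 0;0 0 0.03 0 0 0 0;0 0 0.018 0 0 0 0;0 0 0.008 0 0 0 0;0 0 0.004 0 0 0 0;0 0 0.002 0 0 0 0;0 0 0 0 0 0 0"

```text
time_s: 7.6
position: [0.5374, 0.1285, 0.0188]
tool_rot: [[1.0, -0.031, 0.001], [-0.031, -1.0, 0.0], [0.001, -0.0, -1.0]]
ft_force: [0.5, -0.1, -0.8]
grip_width: 0.02
gripper_force: 58.7
```

Call:
move_arm --plan "0 0 0.001 0 0 0 0;0 0 0.001 0 0 0 0;0 0 0.001 0 0 0 0;0 0 0.0005 0 0 0 0;0 0 0 0 0 0 0"

```text
time_s: 8.22
position: [0.5372, 0.1285, 0.0153]
tool_rot: [[1.0, -0.031, 0.0], [-0.031, -1.0, -0.0], [0.0, 0.0, -1.0]]
ft_force: [-2.4, 0.3, 5.7]
grip_width: 0.0198
gripper_force: 59.4
```

Call:
move_arm --plan "0 0 0 0 0 0 0.03;0 0 0 0 0 0 0.045;0 0 0 0 0 0 0.055;0 0 0 0 0 0 0.055;0 0 -0.02 0 0 0 0.055;0 0 -0.045 0 0 0 0.055;0 0 -0.05 0 0 0 0.055;0 0 -0.05 0 0 0 0.055"

```text
time_s: 9.22
position: [0.5369, 0.1285, 0.1814]
tool_rot: [[1.0, -0.031, -0.0], [-0.031, -1.0, 0.0], [-0.0, -0.0, -1.0]]
ft_force: [1.0, -0.9, -0.3]
grip_width: 0.0546
gripper_force: 0.0
```

Call:
move_arm --plan "0 0 0 0 0 0.1117 0.05;0 0 0 0 0 0.1117 0.05;0.0054 0.0498 0 0 0 0 0.05;0.0054 0.0498 0 0 0 0 0.05;0.0054 0.0498 0 0 0 0 0.05;0.0054 0.0498 0 0 0 0 0.05;0.0054 0.0498 0 0 0 0 0.05;0.0054 0.0498 0 0 0 0 0.05;0 0 0.04 0 0 0 0.05;0 0 0.04 0 0 0 0.05;0 0 0.04 0 0 0 0.05;0 0 0 0 0 0 0.05"

```text
time_s: 10.72
position: [0.492, -0.1682, 0.058]
tool_rot: [[0.968, -0.252, -0.005], [-0.252, -0.968, 0.003], [-0.005, -0.002, -1.0]]
ft_force: [0.1, 0.3, 0.6]
grip_width: 0.0499
gripper_force: 0.0
```

Run:
```python
from h import *
im,d=snap('top');im2,d2=snap('side')
cv2.imwrite('pics/c5.png',np.hstack([cv2.resize(im[165:305,200:430],(460,280)),cv2.resize(im2[160:360,210:370],(320,400))[:280] if 0 else cv2.resize(im2[170:350,220:380],(320,280))])[:,:,::-1])
```

```text
(no output)
```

View pics/c5.png

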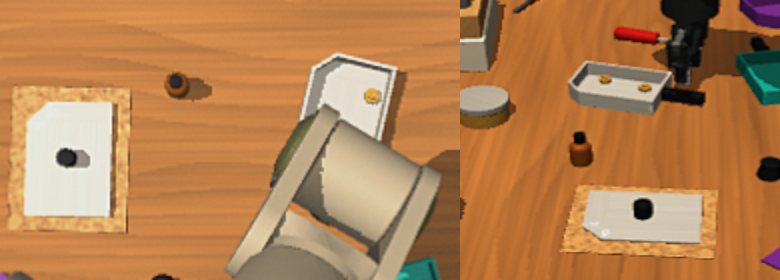

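The lid lies flat inside the mat, with the knob at (66,157) in the left crop. The fingers straddle the handle at about (685,95) in the right crop.

Call:
move_arm --plan "0 0 0.03 0 0 0 0.05;0 0 0.015 0 0 0 0.05;0 0 0.007 0 0 0 0.05;0 0 0.003 0 0 0 0.05;0 0 0 0 0 0 0.05" --grip_force 110

```text
time_s: 11.45
position: [0.4935, -0.169, 0.0053]
tool_rot: [[0.968, -0.252, 0.001], [-0.252, -0.968, -0.0], [0.001, 0.0, -1.0]]
ft_force: [-0.6, -0.2, 1.3]
grip_width: 0.0499
gripper_force: 0.0
```

Call:
move_arm --plan "0 0 0 0 0 0 0.03;0 0 0 0 0 0 0.02;0 0 0 0 0 0 0.01;0 0 0 0 0 0 0;0 0 0 0 0 0 0;0 0 0 0 0 0 0;0 0 0 0 0 0 0"

```text
time_s: 12.32
position: [0.4934, -0.1689, 0.0054]
tool_rot: [[0.968, -0.252, 0.001], [-0.252, -0.968, -0.0], [0.001, 0.0, -1.0]]
ft_force: [-1.9, 1.1, 5.9]
grip_width: 0.0136
gripper_force: 107.4
```

Call:
move_arm --plan "0 0 -0.005 0 0 0 0;0 0 -0.01 0 0 0 0;0 0 -0.02 0 0 0 0;0 0 -0.03 0 0 0 0;0 0 -0.03 0 0 0 0;0 0 -0.03 0 0 0 0;0 0 -0.03 0 0 0 0;0 0 -0.03 0 0 0 0;0 0 -0.025 0 0 0 0;0 0 -0.015 0 0 0 0;0 0 0 0 0 0 0;0 0 0 0 0 0 0"

```text
time_s: 13.82
position: [0.4928, -0.1686, 0.2291]
tool_rot: [[0.968, -0.252, -0.001], [-0.252, -0.968, 0.001], [-0.001, -0.0, -1.0]]
ft_force: [-0.2, 0.5, -3.1]
grip_width: 0.0136
gripper_force: 107.6
```

Run:
```python
from h import *
im2,d2=snap('side')
cv2.imwrite('pics/c6.png',cv2.resize(im2[90:290,220:420],(600,600))[:,:,::-1])
```

```text
(no output)
```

View pics/c6.png

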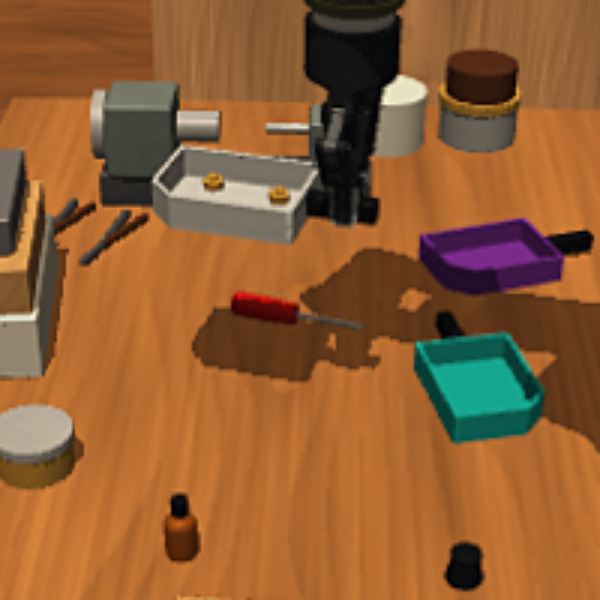

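The tray is held up level, with barrels at (213,182) and (279,195). Now tilting towards the bevel.

Call:
move_arm --plan "0 0 0 -0.02 -0.02 0 0;0 0 0 -0.04 -0.04 0 0;0 0 0 -0.04 -0.04 0 0;0 0 0 -0.04 -0.04 0 0;0 0 0 -0.04 -0.04 0 0;0 0 0 -0.05 -0.05 0 0;0 0 0 -0.05 -0.05 0 0;0 0 0 -0.05 -0.05 0 0;0 0 0 -0.05 -0.05 0 0;0 0 0 -0.04 -0.04 0 0;0 0 0 -0.02 -0.02 0 0;0 0 0 0 0 0 0"

```text
time_s: 15.38
position: [0.4935, -0.1686, 0.2293]
tool_rot: [[0.853, -0.137, -0.503], [-0.318, -0.901, -0.295], [-0.413, 0.412, -0.812]]
ft_force: [0.1, 0.5, -2.7]
grip_width: 0.0138
gripper_force: 107.7
```

Call:
move_arm --plan "0 0 0 0 0 0 0;0 0 0 0 0 0 0;0 0 0 0 0 0 0;0 0 0 0 0 0 0;0 0 0 0 0 0 0;0 0 0 0 0 0 0;0 0 0 0 0 0 0;0 0 0 0 0 0 0"

```text
time_s: 16.38
position: [0.4932, -0.1688, 0.2298]
tool_rot: [[0.853, -0.138, -0.503], [-0.319, -0.901, -0.295], [-0.412, 0.412, -0.813]]
ft_force: [0.0, 0.3, -3.4]
grip_width: 0.0136
gripper_force: 107.7
```

Run:
```python
from h import *
im2,d2=snap('side');im,d=snap('top')
cv2.imwrite('pics/c7.png',np.hstack([cv2.resize(im[150:290,300:440],(400,400),interpolation=2),cv2.resize(im2[130:230,240:340],(400,400),interpolation=2)])[:,:,::-1])
```

```text
(no output)
```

View pics/c7.png

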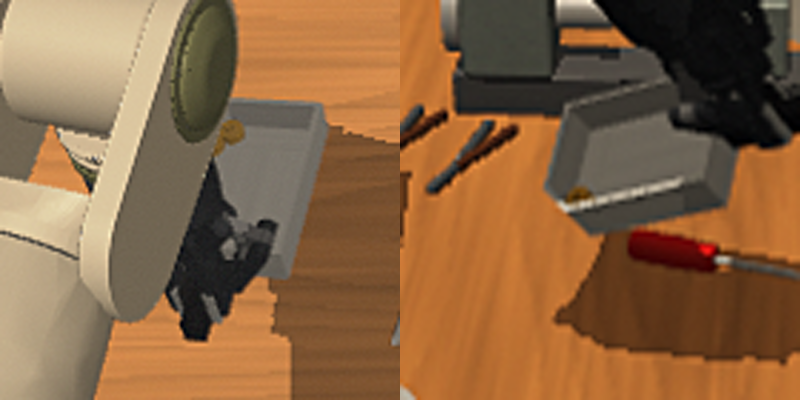

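```bash
cat > t.py <<'E'
from h import *
np.set_printoptions(precision=1,suppress=True)
def chk():
    s=env.observe();R=np.array(s['tool_rot']);p=np.array(s['position'])
    Rt=R@np.diag([1,-1,-1.])
    Rg=np.array([[.968,.252,0],[-.252,.968,0],[0,0,1]])
    off=Rg.T@(np.array([.5865,-.194,0])-np.array([.4934,-.1689,.0054]))
    o=p+Rt@off
    print('offset',off*1000,'corner world',(o+Rt@np.array([.065,.048,0]))*1000,'tilt',np.degrees(np.arccos(Rt[2,2])))
    for n in('top','side'):
        im,d=snap(n);hsv=cv2.cvtColor(im,cv2.COLOR_RGB2HSV)
        m=(hsv[...,1]>120)
        Q=[]
        for v in range(0,480):
            for u in range(230,450):
                if d[v,u]>0 and m[v,u]:
                    X=Rt.T@(atd(n,(u,v),d)-o)*1000
                    if abs(X[0])<65 and abs(X[1])<48 and -8<X[2]<30:Q.append([*X,u,v])
        Q=np.array(Q);print(n,len(Q));
        if len(Q):print(Q[:, :3].min(0),Q[:,:3].max(0));print(Q[::max(1,len(Q)//25)])
        F=[]
        for v in range(0,480,1):
            for u in range(230,450,1):
                if d[v,u]>0 and not m[v,u] and hsv[v,u,2]>60:
                    X=Rt.T@(atd(n,(u,v),d)-o)*1000
                    if abs(X[0])<50 and abs(X[1])<35 and -20<X[2]<25:F.append(X)
        F=np.array(F)
        if len(F)>20:
            A=np.c_[F[:,:2],np.ones(len(F))];w=np.abs(F[:,2]-np.median(F[:,2]))<6
            print('floor fit slope/z',np.round(np.linalg.lstsq(A[w],F[w,2],rcond=None)[0],3),w.sum())
        for r in pinpoint(n,'barrel0')[:4]:print(n,np.round(r['pixel']),r['conf'],Rt.T@(atd(n,r['pixel'],d)-o)*1000)
chk()
E
python3 t.py
```

```text
offset [96.4 -0.8 -5.4] corner world [ 634.8 -179.4  139.5] tilt 35.65228188517063
top 72
[26.7  9.9  3.3] [60.8 26.8 15.1]
[[ 59.2  21.3   9.4 380.  192. ]
 [ 60.8  17.7   7.7 382.  192. ]
 [ 54.1  23.8  12.1 378.  193. ]
 [ 55.1  19.9  11.3 380.  193. ]
 [ 53.   14.4  14.3 382.  193. ]
 [ 56.1  11.6  10.7 384.  193. ]
 [ 51.6  20.9  12.2 379.  194. ]
 [ 49.6  15.5  15.1 381.  194. ]
 [ 55.8  14.3   7.6 383.  194. ]
 [ 49.5  25.   11.1 377.  195. ]
 [ 48.4  20.   13.  379.  195. ]
 [ 48.8  15.8  12.9 381.  195. ]
 [ 52.2  13.1   8.9 383.  195. ]
 [ 48.1  25.    9.5 377.  196. ]
 [ 46.8  19.8  11.7 379.  196. ]
 [ 49.   16.6   9.2 381.  196. ]
 [ 52.   13.7   5.8 383.  196. ]
 [ 44.7  23.8  10.6 377.  197. ]
 [ 44.7  19.4  11.1 379.  197. ]
 [ 44.   14.7  12.4 381.  197. ]
 [ 48.4  12.6   7.1 383.  197. ]
 [ 41.1  24.8  11.7 376.  198. ]
 [ 44.   22.    8.4 378.  198. ]
 [ 42.2  16.6  11.1 380.  198. ]
 [ 42.9  12.6  10.7 382.  198. ]
 [ 47.4  10.5   5.2 384.  198. ]
 [ 39.1  22.3  11.1 377.  199. ]
 [ 44.9  21.    4.  379.  199. ]
 [ 43.2  15.7   6.6 381.  199. ]
 [ 43.8  11.6   6.3
[... 553 characters left out ...]
.9  15.5   9.4 285.  177. ]
 [ 49.3  15.4   8.5 286.  177. ]
 [ 61.6  16.4   9.2 282.  178. ]
 [ 54.4  21.   13.2 283.  178. ]
 [ 50.1  22.7  14.2 284.  178. ]
 [ 50.1  20.   10.4 285.  178. ]
 [ 46.3  21.1  10.7 286.  178. ]
 [ 46.6  18.1   6.7 287.  178. ]
 [-62.3  38.2   0.2 322.  178. ]
 [ 62.   21.4  11.6 281.  179. ]
 [ 57.   23.7  13.2 282.  179. ]
 [ 52.   26.1  14.9 283.  179. ]
 [ 51.4  24.   11.8 284.  179. ]
 [ 48.9  23.8  10.7 285.  179. ]
 [ 46.6  23.4   9.5 286.  179. ]
 [ 43.8  23.5   8.8 287.  179. ]
 [-63.6  42.3   1.  322.  179. ]
 [ 62.   24.   10.6 281.  180. ]
 [ 61.2  22.1   7.7 282.  180. ]]
floor fit slope/z [-0.  -0.   2.2] 389
side [285. 180.] 0.47 [48.6 26.8  8.1]
```

Run:
```python
from h import *
for n in('top','side'):
    C=-np.array(CAL[n]['R']).T@CAL[n]['t'];v=C-np.array([.6,-.18,.18]);print(n,C,v/np.linalg.norm(v))
print(env.observe()['q'])
```

```text
top [ 0.4485708  -0.05747367  1.22460351] [-0.14250685  0.11530696  0.98305448]
side [0.50505533 0.93411311 0.80463239] [-0.07412966  0.86986264  0.4876923 ]
[-19.23686583  31.89243824  65.46094451 -27.47464442 105.67805522
  83.27490598]
```

Call:
move_arm --plan "0 0 0 -0.015 0.015 -0.029 0;0 0 0 -0.029 0.029 -0.057 0;0 0 0 -0.029 0.029 -0.057 0;0 0 0 -0.029 0.029 -0.057 0;0 0 0 -0.029 0.029 -0.057 0;0 0 0 -0.029 0.029 -0.057 0;0 0 0 -0.029 0.029 -0.057 0;0 0 0 -0.029 0.029 -0.057 0;0 0 0 -0.029 0.029 -0.057 0;0 0 0 -0.029 0.029 -0.057 0;0 0 0 -0.015 0.015 -0.029 0;0 0 0 0 0 0 0"

```text
time_s: 18.18
position: [0.493, -0.1687, 0.23]
tool_rot: [[0.857, 0.478, -0.191], [0.309, -0.775, -0.551], [-0.411, 0.414, -0.812]]
ft_force: [-1.4, 0.3, -2.3]
grip_width: 0.0139
gripper_force: 107.7
```

```bash
python3 t.py | grep -v '^ \[\|^\[\['
python3 - <<'E'
from h import *
im2,d2=snap('side')
cv2.imwrite('pics/c8.png',cv2.resize(im2[160:260,250:350],(600,600),interpolation=2)[:,:,::-1])
E
```

```text
offset [96.4 -0.8 -5.4] corner world [607.9 -85.3 139.7] tilt 35.688869350176994
top 21
[-64.8 -47.9  -1.7] [63.6 14.6 12.5]
floor fit slope/z [-0.  -0.   2.7] 876
side 47
[-64.3 -11.   -3. ] [58.6 47.8 29.8]
floor fit slope/z [0.  0.  2.6] 827
side [289. 196.] 0.54 [47.1 22.1  8.2]
side [313. 311.] 0.33 [123.8 308.5   6.6]
```

View pics/c8.png

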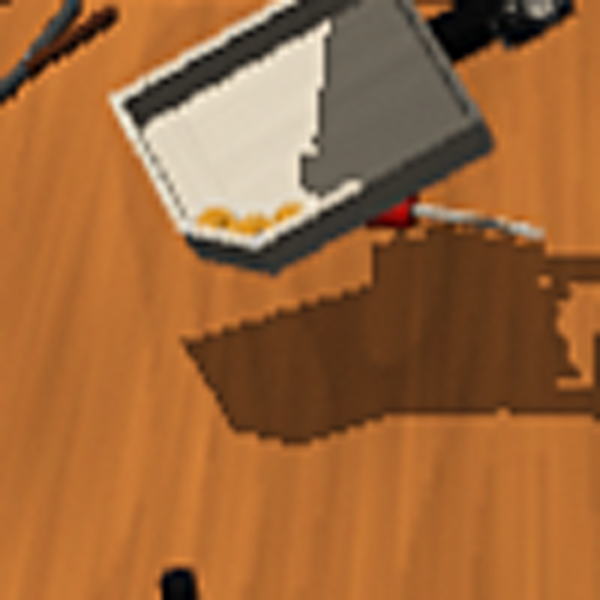

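All three barrels lie side by side against the bevelled wall, at (213,217), (250,223) and (288,212) in the crop. I'll check their tray-frame positions and that they are at rest, then hand in.

```bash
cat > u.py <<'E'
from h import *
s=env.observe();R=np.array(s['tool_rot']);p=np.array(s['position']);Rt=R@np.diag([1,-1,-1.])
o=p+Rt@np.array([.0964,-.0008,-.0054]);prev=None
for k in range(5):
    im,d=snap('side')
    g=im[190:200,275:305].astype(int)
    if prev is not None: print('diff',np.abs(g-prev).mean().round(2))
    prev=g
for x,y in((213,217),(250,223),(288,212)):
    q=(250+x/6,160+y/6);c,r=ray('side',q);a=Rt.T@(c-o);b=Rt.T@r
    print(np.round((a+b*(.012-a[2])/b[2])*1000,1))
E
python3 u.py
```

```text
diff 1.1
diff 1.16
diff 0.93
diff 0.99
[53.1 19.2 12. ]
[40.8 30.2 12. ]
[24.9 34.5 12. ]
```

```bash
python3 -c "
from rig import env
print(env.close_job())"
```

```text
the job is handed in; nothing more can be done
None
```

The lid lies flat on the cork mat. The tray is held up and tilted about 36° towards its bevel (lowest corner about 14 cm above the bench), with all three barrels at rest in that corner. The job is handed in.

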